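Hold the bag clip open around the recipe card

TASK

First swing the stiff arm of the card stand until it lies straight above the stand's long wooden foot, and leave it there. Then squeeze the yellow spring clip open by its handles, lift it off its rest, and lower its gaping jaws over the middle of the card's top edge, so that the edge stands well inside between the jaws without the clip pressing on the card. Finish while holding the clip there wide open, do not let it bite or let go of it, and leave the other things on the worktop where they are.

Things in the scene. Friction and masses are not known exactly. Their poses are not given: they have to be found in the camera images.
- card_stand: fixed card stand on the worktop: dark wooden disc, 100 mm across and 10 mm high, with a straight foot 36 mm wide and 10 mm high, that runs along the stand's own -x out to 200 mm from the post and has a white stripe on top. Origin: centre of the disc's underside, under the pivot; z up
- card_arm (a joint): angle of the stand's arm about the upright pivot: 0 when straight above the foot, growing clockwise seen from above (range -0.6 to 1.7); starts at 0.6 to 1.1. Stiff: about 2 N sideways at the knob turns it, and it stays where it is left. The arm is a dark bar 14 mm wide, 41 to 53 mm above the worktop, carrying the upright card and, at its end, the knob
- pivot_axis (a point): point on the pivot axis of the arm, 47 mm above the worktop; its axes are those of the stand
- red_knob (a point): centre of the red knob at the arm's end, 175 mm from the pivot axis: an upright cylinder 18 mm across and 30 mm high (75 to 105 mm above the worktop), to be pinched from above
- card_edge (a point): middle of the card's top edge, 85 mm from the pivot axis and 140 mm above the worktop. Own x runs along the edge, towards the pivot; y is the card's normal; z up. The stiff white card with a green band and an orange disc is 3 mm thick and 90 mm long; it rises 71 mm out of a wooden holder on the arm
- clip_rest: fixed light wooden block 70 x 60 x 14 mm (x, y, z) with an upright steel tongue in the middle, 4 mm thick in x, 40 mm long in y, whose top is 36 mm above the worktop. The closed clip starts on it, jaws down, its axes within about 0.05 rad of the block's. Origin: centre of the underside
- clip: yellow spring clip, 80 mm high, 34 mm wide along its hinge, 56 g; starts upright, jaws down, closed on the tongue. Origin: hinge axis, at first 49 mm above the worktop. Own y: hinge axis; z: from jaws to handles; x: line along which the handles are squeezed. Handles reach 41 mm above it (grip at 20 to 35), the jaws 35 mm below; the spring barrel's underside is 5 mm below it
- clip_front (a joint): opening angle of the clip's lever on its own -x side: 0 as it sits on the tongue, 0.28 at the stop, fully open. Closed, the handles splay 0.28 rad each and are 41 mm apart over the outside at the top; fully squeezed they are parallel and 20 mm apart over the outside, and the jaws gape 23 mm at the tips. A spring closes it: full opening takes about 9 N a side
- clip_back (a joint): the same for the lever on the +x side; the two levers always move together
- clip_mouth (a point): point of the clip midway between the tips of the jaws, 35 mm below the clip's origin; its axes are those of the clip
- sugar_tin: bystander: red tin with white lid, 72 mm across, 94 mm high, origin under its centre
- filters: bystander: beige packet 85 x 120 x 28 mm, origin under its centre
- mug: bystander: green mug, 90 x 118 x 92 mm, origin under its centre
- spoon: bystander: steel spoon, 201 x 43 x 14 mm, lying flat, origin under its centre
- tea_box: bystander: dark tea box 59 x 102 x 72 mm, origin under its centre
- salt: bystander: salt shaker, 44 mm across, 90 mm high, origin under its centre
Not all that is in view belongs to the job. Leave any orange look-alike of the clip alone.

How it is judged:
On the way, in this order (a step that is already met when the one before it is completed fails the run):
1. the card arm lies above the foot of its stand and rests there (value of joint card_arm between -0.14 and 0.14 rad and velocity of joint card_arm between -0.1 and 0.1 rad/s), for 0.3 s.
2. the clip is squeezed open by the fingers and lifted clear of its rest (value of joint clip_front above 0.15 rad and height (world z) of clip above 0.09 m and contact force between the fingers and clip above 1 N), for 0.2 s.
At the end, for the whole second after the job is handed in: Arm within 0.14 rad of the foot; fingers hold the still clip, levers over 0.18 rad open, upright and along the edge within 0.25 rad; jaw tips 5-28 mm below the card's top edge, within 30 mm of its middle and 6 mm of the card's mid-plane; clip presses on card or arm with under 2 N (value of joint card_arm between -0.14 and 0.14 rad and value of joint each of clip_front, clip_back above 0.18 rad and contact force between the fingers and clip above 1 N and contact force between clip and card_arm below 2 N and x of clip_mouth in the frame of card_edge between -0.03 and 0.03 m and y of clip_mouth in the frame of card_edge between -0.006 and 0.006 m and z of clip_mouth in the frame of card_edge between -0.028 and -0.005 m and angle between the y axis of clip and the x axis of card_edge, either way round below 0.25 rad and angle between clip's own z axis and vertical below 0.25 rad and linear speed of clip below 0.03 m/s); the arm keeps its last pose, push and grip.
It fails at once if the clip is pressed against the card or its arm with more than 10 N (contact force between clip and card_arm above 10 N).
It fails at once if one of the bystanders is moved more than 30 mm (distance of any of sugar_tin, filters, mug, spoon, tea_box, salt from where it was at the start of the episode above 0.03 m).
It also fails if it takes over 64 s, if anything falls off the work surface, if the arm or the gripper's body presses on something with over 40 N, if the wrist force passes 120 N, or if a joint passes its speed limit or range.

ROBOT

A 6-joint arm with a two-finger parallel gripper is mounted at the origin on a cart in front of the work surface, level with it; the furniture and walls round the work are solid. World frame = base frame: x ahead of the robot, y to its left, z up, the work surface at z = 0. Lengths are in m, angles in rad, forces in N, time in s.
With the tool pointing down it reaches from about 0.35 to 0.975 m from the base axis. Payload 4.9 kg.
Tool frame: the origin (TCP) lies on the mounting face of the last link; the fingertips stand 173 mm ahead of it and the grasp point (between the pads) lies 155 mm ahead of it; z points along the fingers, y is the line along which they close (so a half turn about z gives the same grasp; the last joint's range is limited). The gripper opens to 85 mm and grips with 20 to 120 N. Pads are 22 mm wide; open, the fingers measure 114 mm over their backs; the gripper's body (76 mm by 85 mm) begins 54 mm behind the grasp point. The pads swing forward as they close: fully open they stand 13 mm farther back than shut.
Start: joints at [-1.284, 0.053, 1.613, -0, 1.476, -0.119], TCP at [0.247, -0.574, 0.405] pointing down, gripper open.
Joint ranges: [-3.01, 3.01], [-1.01, 2.22], [0.06, 2.58], [-1.02, 4.17], [0.09, 2.62], [-3.14, 3.14]. Speed limits (rad/s): [2.57, 2.57, 3.14, 3.14, 3.14, 3.14].

INTERFACE

Orientations are given as a rotation vector (axis times angle).
In Python, from station import monitor, eyes, finish_job gives the robot as it stands. The module is installed in compiled form; this text tells all that it offers.
- The arm moves only by the tool step_arm, never from a script. Its argument "commands" is a list of rows, each a list of 3 entries, a list of its own where there are three numbers: the opening in per cent of the stroke, from 0 (shut) to 100 (fully open), then the shift along the tool's x, y, z in mm, then the turn about the tool's z in degrees. In form: [[hand, [x, y, z], yaw], ...]. A call has 1 to 12 rows; each row is the pose to reach, as a shift and turn from the pose commanded when the call began, along the tool's axes at that moment; what a row does not reach only later rows make up. A row lasts 1/8 s, in which the tool goes at most 62.5 mm and 10.7 degrees, less where a joint would pass 70% of its speed; a pose out of reach is approached as far as the arm can. A call with a gripper value outside its range is refused whole. The fingers move at their own pace and stop on an object; "squeeze" is the grip in N (left out, the last holds). Time passes only in rows, so rows that repeat a pose let the fingers close. It gives the time, the measured TCP pose, the force, the opening and the grip force at its end, in the units of the state.
- monitor.get_obs(): the state, without advancing time (a new reading comes with each control period).
- eyes.get_image(name): name is "scene" or "top"; returns the picture (384x512x3 uint8, red, green, blue); there is no depth.
- eyes.camera_info(name): a dict with "camera_matrix" (3x3 intrinsics, pixels), "k1" (the pictures are not rectified: a ray, as slopes to the right and down, at radius r is drawn at 1 + k1 r^2 times it, then the intrinsics apply), "extrinsics" (4x4, takes a point from camera to world coordinates). Camera axes: x right, y down, z forward; pixel columns grow to the right and rows downward; lengths in m; the calibration is good to about 2 mm. A picture is of the moment at which its call begins. camera_info takes no time and is no camera call.
- finish_job(): hands the job in; it is judged then, once.
The state is a dict: "t": time; "q": joint angles; "dq": joint speeds; "effort": joint torques, N m; "tool_pos": TCP position; "tool_rot": TCP orientation; "contact_force": force on the tool from outside, world axes, zero at the start; "wrist_torque": the same for the moment, N m; "opening": finger opening in m; "grip_force": force on a finger pad.
Only numpy, scipy, OpenCV 4.12 (cv2) and the standard library are available. Lean on these libraries where they do the work, as an engineer would, in place of code of your own. Each camera call takes 0.05 s, during which the arm holds its last target. There are 200 camera calls.

## Working session

There is one attempt and no reset: what is moved stays moved. The work goes in short steps, Python scripts to look and compute and a tool call to move; the robot and the scene stay as the last step left them, time stands still between calls to the robot, and variables do not carry over. Pictures are saved under pics/ and viewed, at most 14 in all, crops included, and the job is handed in when it is done.

Besides the shell and the picture viewer there is one more tool, called after ">>>" by a JSON object that holds its "api" and its "payload", one argument or row to a line. step_arm: Moves the arm, as the interface text tells. Its arguments: {"type":"object","properties":{"commands":{"type":"array"},"squeeze":{"type":"number"}},"required":["commands"]}

```bash
mkdir -p pics; cat > h.py <<'E'
import numpy as np, cv2
from station import monitor, eyes, finish_job
def snap(n,f):
    im=eyes.get_image(n); cv2.imwrite('pics/'+f,im[:,:,::-1]); return im
def ray(n,u,v):
    c=eyes.camera_info(n);K=np.array(c['camera_matrix']);T=np.array(c['extrinsics'])
    d=np.array([c['k1'],0,0,0,0],float)
    p=cv2.undistortPoints(np.array([[[u,v]]],float),K,d,None,None,None)[0,0] if 0 else cv2.undistortPointsIter(np.array([[[u,v]]],float),K,d,None,None,(3,100,1e-12))[0,0]
    return T[:3,3],T[:3,:3]@np.array([p[0],p[1],1])
def onz(n,u,v,z):
    o,d=ray(n,u,v); return o+d*(z-o[2])/d[2]
def tri(a,b):
    (o1,d1),(o2,d2)=ray('scene',*a),ray('top',*b)
    s=np.linalg.lstsq(np.c_[d1,-d2],o2-o1,rcond=None)[0]
    p,q=o1+s[0]*d1,o2+s[1]*d2
    return (p+q)/2,np.linalg.norm(p-q)
def proj(n,P):
    c=eyes.camera_info(n);T=np.linalg.inv(np.array(c['extrinsics']))
    p=T[:3,:3]@P+T[:3,3];x=p[:2]/p[2];x=x*(1+c['k1']*(x@x));K=np.array(c['camera_matrix'])
    return K[:2,:2]@x+K[:2,2]
E
python3 - <<'E'
from h import *
for n in('scene','top'):
    snap(n,n+'0.png');print(eyes.camera_info(n))
o=monitor.get_obs();print(o['tool_pos'],o['tool_rot'],o['opening'])
from scipy.spatial.transform import Rotation as R
print(R.from_rotvec(o['tool_rot']).as_matrix().round(3))
E
```

```text
{'camera_matrix': array([[486.68274226,   0.        , 253.06596629],
       [  0.        , 486.68274226, 195.04605657],
       [  0.        ,   0.        ,   1.        ]]), 'k1': -0.06377790418375835, 'extrinsics': array([[ 0.56009792, -0.41849348,  0.71495002, -0.615117  ],
       [-0.82802767, -0.25603349,  0.49881562, -0.70965867],
       [-0.02569993, -0.87138399, -0.48992801,  0.89800188],
       [ 0.        ,  0.        ,  0.        ,  1.        ]])}
{'camera_matrix': array([[379.32370692,   0.        , 253.50845835],
       [  0.        , 379.32370692, 197.73577649],
       [  0.        ,   0.        ,   1.        ]]), 'k1': -0.12648347636900076, 'extrinsics': array([[ 0.02427854, -0.99647742,  0.08027024,  0.44316325],
       [-0.99951568, -0.02575907, -0.01746042,  0.08948033],
       [ 0.0194666 , -0.07980745, -0.9966202 ,  1.33576525],
       [ 0.        ,  0.        ,  0.        ,  1.        ]])}
[ 0.2466418  -0.57402579  0.40353559] [-3.07529729e+00 -6.32621833e-01  1.88587815e-04] 0.08514799970569772
[[ 0.919  0.395 -0.001]
 [ 0.395 -0.919  0.002]
 [ 0.    -0.002 -1.   ]]
```

View pics/scene0.png

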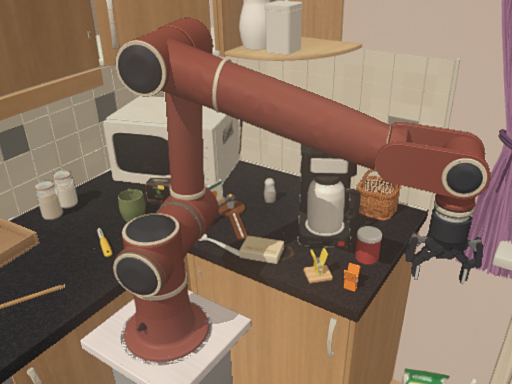

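View pics/top0.png

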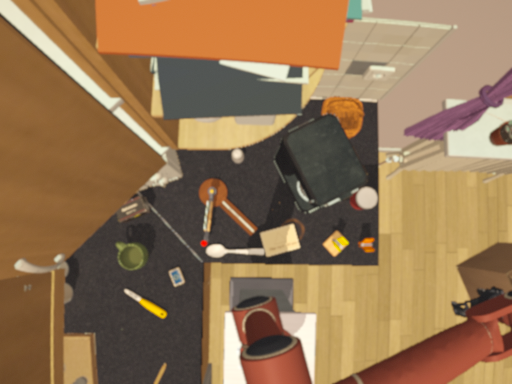

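Candidates: yellow clip at scene (322,262) / top (341,243); the orange look-alike at scene (351,277) / top (367,244); yellow-handled knife at top (150,305). Knob: red dot at top (204,243), as against the red tin at top (366,198). I choose the yellow clip on its wooden block and the red dot on the bar, and check both in one crop.

```bash
python3 - <<'E'
from h import *
s=cv2.imread('pics/scene0.png');t=cv2.imread('pics/top0.png')
a=cv2.resize(t[165:275,185:295],None,fx=3.6,fy=3.6,interpolation=cv2.INTER_CUBIC)
b=cv2.resize(t[220:270,315:385],(400,286),interpolation=cv2.INTER_CUBIC)
c=cv2.resize(s[235:305,290:375],(400,310),interpolation=cv2.INTER_CUBIC)
o=np.zeros((600,800,3),np.uint8);o[:396,:396]=a;o[:286,400:]=b;o[288:598,400:]=c
cv2.imwrite('pics/crop1.png',o)
for nm,im in(('scene',s),('top',t)):
    h=cv2.cvtColor(im,cv2.COLOR_BGR2HSV)
    for k,lo,hi in(('yellow',(24,150,120),(34,255,255)),('red',(0,200,150),(4,255,255)),('brown',(5,90,60),(14,220,190)),('wood',(12,40,150),(23,170,255))):
        m=cv2.inRange(h,lo,hi);n,_,st,ce=cv2.connectedComponentsWithStats(m)
        print(nm,k,[(ce[i].round(1).tolist(),st[i,:].tolist()) for i in range(1,n) if st[i,4]>5 and 150<ce[i][1]<300 and ce[i][0]>180 and ce[i][0]<380])
E
```

```text
scene yellow [([323.0, 255.9], [319, 248, 8, 16, 64]), ([312.5, 252.9], [311, 250, 4, 7, 15])]
scene red []
scene brown [([373.4, 182.9], [372, 181, 4, 5, 14]), ([185.2, 235.6], [115, 188, 133, 108, 3952]), ([289.5, 250.8], [284, 245, 10, 13, 45]), ([311.3, 255.6], [310, 253, 3, 6, 7]), ([194.1, 254.9], [192, 254, 5, 3, 7]), ([210.6, 261.6], [204, 259, 14, 6, 15]), ([282.4, 258.5], [280, 258, 7, 3, 13]), ([347.3, 268.2], [343, 262, 14, 14, 33]), ([326.9, 266.1], [325, 264, 5, 6, 8]), ([352.3, 280.9], [343, 264, 18, 28, 95]), ([308.5, 266.0], [306, 266, 6, 1, 6]), ([233.2, 270.6], [226, 268, 16, 7, 17]), ([349.1, 274.4], [348, 273, 4, 4, 9]), ([257.8, 280.8], [243, 275, 31, 13, 35]), ([330.3, 279.5], [328, 278, 5, 3, 6]), ([278.2, 289.5], [275, 288, 8, 4, 10]), ([290.1, 294.4], [284, 292, 14, 6, 16])]
scene wood [([209.4, 155.3], [202, 114, 25, 73, 705]), ([330.0, 166.3], [311, 159, 37, 14, 366]), ([317.0, 158.0], [313, 158, 9, 1, 9]), ([371.8, 187.4], [350, 165, 48, 47, 895]), ([329.6, 212.0], [315, 182, 29, 52, 864]), ([218.2, 192.6], [211, 185, 13, 17, 104]), ([182.9, 195.2], [170,
[... 797 characters left out ...]
198, 177, 60, 59, 985]), ([354.8, 199.0], [349, 193, 14, 17, 29]), ([211.8, 214.5], [211, 210, 2, 10, 10]), ([296.1, 225.4], [281, 218, 24, 22, 137]), ([327.8, 242.6], [322, 230, 14, 27, 33]), ([339.5, 231.7], [337, 230, 6, 5, 6]), ([365.7, 244.7], [357, 237, 19, 16, 88]), ([204.1, 273.7], [202, 262, 9, 30, 66]), ([202.9, 298.5], [202, 293, 4, 11, 21])]
top wood [([366.3, 197.4], [353, 187, 25, 22, 385]), ([210.8, 190.9], [209, 188, 5, 7, 25]), ([208.4, 215.5], [203, 199, 10, 33, 142]), ([237.7, 216.3], [221, 200, 34, 33, 235]), ([266.2, 243.1], [206, 224, 95, 34, 1268]), ([333.1, 243.9], [323, 231, 23, 26, 266]), ([362.4, 243.9], [361, 243, 4, 3, 11]), ([367.5, 246.0], [365, 246, 6, 1, 6])]
```

View pics/crop1.png

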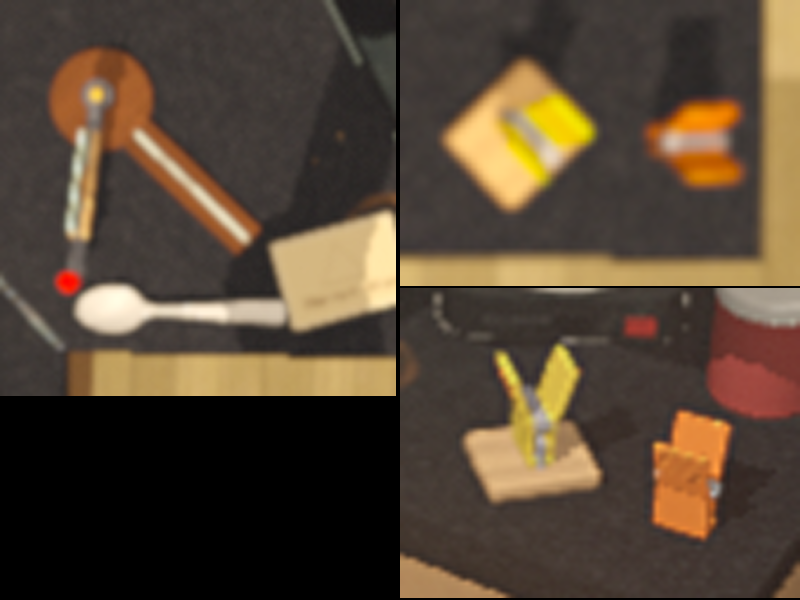

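```bash
python3 - <<'E'
from h import *
P=lambda u,v,z:onz('top',u,v,z)
A=lambda x,y:(x/3.6+185-.4,y/3.6+165-.4)
B=lambda x,y:((x-400)/5.714+315-.4,y/5.72+220-.4)
piv=P(*A(101,98),.01);cap=P(*A(97,95),.06)
f1=P(*A(135,130),.01);f2=P(*A(250,243),.01);k=P(203.5,243,.105)
print('disc',piv,'cap',cap,'knob',k,np.linalg.norm((k-piv)[:2]))
ang=lambda d:np.arctan2(d[1],d[0])
print('foot ang',ang(f2-f1),ang(f2-piv),'arm',ang(k-piv),'foot end r',np.linalg.norm((f2-piv)[:2]))
c=[P(*B(*x),.014) for x in((524,58),(443,138),(510,213),(598,130))]
for x in c:print(x)
print('block',sum(c)/4,[ (np.linalg.norm(c[i]-c[i-1]),ang(c[i]-c[i-1])) for i in range(4)])
b1,b2=P(*B(505,112),.054),P(*B(560,160),.054);print('barrel',(b1+b2)/2,ang(b2-b1),np.linalg.norm(b2-b1))
E
```

```text
disc [0.5670504 0.2100994 0.01     ] cap [0.56510738 0.20940026 0.06      ] knob [0.39151333 0.22583482 0.105     ] 0.1762409360750553
foot ang -2.3212576981555726 -2.3161431387557516 arm 3.0521900124034214 foot end r 0.20226036013411947
[ 0.44440401 -0.22716265  0.014     ]
[ 0.39457382 -0.17744259  0.014     ]
[ 0.34952779 -0.21973657  0.014     ]
[ 0.40109313 -0.27405789  0.014     ]
block [ 0.39739969 -0.22459992  0.014     ] [(np.float64(0.06383569060092968), np.float64(0.8251124961728341)), (np.float64(0.07039269994024187), np.float64(2.357300803008814)), (np.float64(0.06178936250371662), np.float64(-2.3876935806976163)), (np.float64(0.07489852579186962), np.float64(-0.8114198710919913))]
barrel [ 0.39814607 -0.22332501  0.054     ] -2.262669758979025 0.043741626604939216
```

The crop confirms the yellow clip (grey hinge barrel, handles splayed across it) on its light block; the orange one stands on the bare worktop. It also shows the knob at top (203.5,243) at the end of the dark arm, and the foot with its white stripe running from the disc towards (254,232).

```bash
cat >> h.py <<'E'
from scipy.spatial.transform import Rotation as R
def go(*ts):
    o=monitor.get_obs();p=np.array(o['tool_pos']);M=R.from_rotvec(o['tool_rot']).as_matrix()
    print('t',round(o['t'],2),'pos',p.round(4),'yaxis deg',np.degrees(np.arctan2(M[1,1],M[0,1])).round(2),'open',round(o['opening'],4),'grip',o['grip_force'],'F',np.round(o['contact_force'],1),'q',np.round(o['q'],2))
    for t in ts: print(t,'->',(M.T@(np.array(t)-p)*1000).round(1))
E
python3 - <<'E'
from h import *
go((.37,-.1,.4035),(.391,.2255,.4035),(.391,.2255,.32))
for uv in((310,212),(280,165),(330,116),(366,180)):print(onz('top',*uv,.3))
E
```

```text
t 0.1 pos [ 0.2466 -0.574   0.4035] yaxis deg -66.75 open 0.0851 grip 0.0 F [ 0.4 -0.4 -0.1] q [-1.28  0.05  1.61  0.    1.48 -0.12]
(0.37, -0.1, 0.4035) -> [ 300.4 -386.8    0.8]
(0.391, 0.2255, 0.4035) -> [ 448.2 -677.6    1.4]
(0.391, 0.2255, 0.32) -> [ 448.2 -677.5   84.9]
[ 0.49128948 -0.08482513  0.3       ]
[6.19325385e-01 2.48042051e-04 3.00000000e-01]
[ 0.76431192 -0.13960079  0.3       ]
[ 0.58451487 -0.24229571  0.3       ]
```

>>> {"api": "step_arm", "payload": {
  "commands": [
    [100,[50,-64,0],0],
    [100,[100,-129,0],0],
    [100,[150,-193,0],0],
    [100,[200,-258,0],0],
    [100,[250,-322,0],0],
    [100,[300,-387,0],0],
    [100,[330,-445,0],5],
    [100,[360,-503,0],10],
    [100,[389,-561,0],16],
    [100,[419,-619,0],22],
    [100,[448,-678,0],28],
    [100,[448,-678,0],28]
  ]
}}

```text
t: 1.6
tool_pos: [0.3847, 0.1629, 0.4046]
tool_rot: [3.139, -0.13, 0.001]
contact_force: [1.0, -0.4, 0.1]
opening: 0.0853
grip_force: 0.0
```

```bash
python3 - <<'E'
from h import *
go((.391,.2255,.30),(.391,.2255,.248)); snap('top','top1.png')
E
```

```text
t 1.6 pos [0.3847 0.1629 0.4046] yaxis deg -94.76 open 0.0853 grip 0.0 F [ 1.  -0.4  0.1] q [ 0.22 -0.48  2.07 -0.    1.55  1.88]
(0.391, 0.2255, 0.3) -> [  1.  -62.9 104.6]
(0.391, 0.2255, 0.248) -> [  0.9 -62.9 156.6]
```

>>> {"api": "step_arm", "payload": {
  "commands": [
    [100,[0,-30,0],0],
    [100,[1,-63,0],0],
    [100,[1,-63,50],0],
    [100,[1,-63,80],0],
    [100,[1,-63,80],0],
    [100,[1,-63,80],0]
  ]
}}

```text
t: 2.4
tool_pos: [0.3919, 0.2235, 0.326]
tool_rot: [-3.138, 0.13, -0.002]
contact_force: [0.3, -0.4, 0.2]
opening: 0.0851
grip_force: 0.0
```

```bash
python3 - <<'E'
from h import *
go((.391,.2255,.248)); snap('scene','s2.png');i=snap('top','t2.png')
s=cv2.imread('pics/s2.png');t=cv2.imread('pics/t2.png')
o=np.hstack([cv2.resize(s[150:270,150:310],(480,360)),cv2.resize(t[170:270,170:260],(320,360))]);cv2.imwrite('pics/c2.png',o)
E
```

```text
t 2.4 pos [0.3919 0.2235 0.326 ] yaxis deg -94.76 open 0.0851 grip 0.0 F [ 0.3 -0.4  0.2] q [ 0.35 -0.32  2.09  0.    1.38  2.01]
(0.391, 0.2255, 0.248) -> [-1.2 -1.8 78. ]
```

View pics/c2.png

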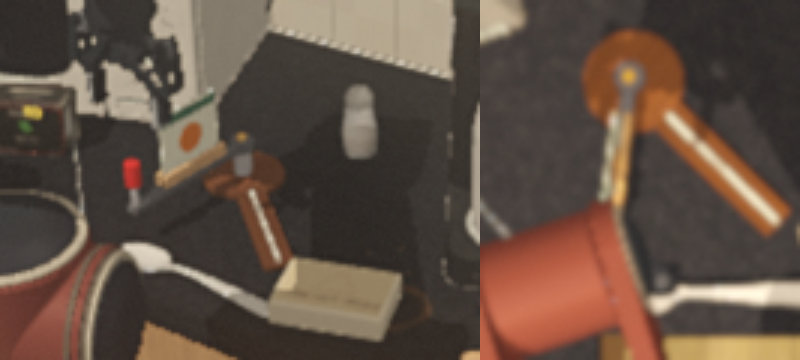

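The scene crop shows the red knob free below the open fingers, knob centre at scene (194,208). The arm's shadow side is clear and the card faces away. Going down.

>>> {"api": "step_arm", "payload": {
  "commands": [
    [100,[-1,-2,40],0],
    [100,[-1,-2,78],0],
    [100,[-1,-2,78],0],
    [100,[-1,-2,78],0]
  ]
}}

```text
t: 3.0
tool_pos: [0.3917, 0.2259, 0.2489]
tool_rot: [-3.138, 0.13, -0.005]
contact_force: [-0.3, -0.9, 1.1]
opening: 0.0852
grip_force: 0.0
```

```bash
python3 - <<'E'
from h import *
print(tri((194,207.7),(203.5,243)))
go((.391,.2255,.248)); s=snap('scene','s3.png')[:,:,::-1]
cv2.imwrite('pics/c3.png',cv2.resize(s[150:250,160:260],(600,600),interpolation=cv2.INTER_CUBIC))
E
```

```text
(array([0.39080704, 0.22745572, 0.09230684]), np.float64(0.0005486756937812821))
t 3.0 pos [0.3917 0.2259 0.2489] yaxis deg -94.76 open 0.0852 grip 0.0 F [-0.3 -0.9  1.1] q [ 0.36 -0.22  2.14  0.    1.22  2.01]
(0.391, 0.2255, 0.248) -> [-0.6  0.4  0.9]
```

View pics/c3.png

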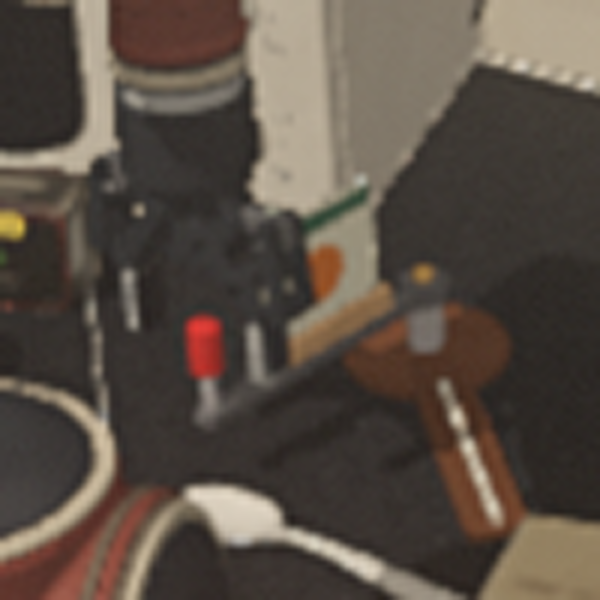

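The knob (crop (205,347)) sits midway between the fingertips (crop (135,325) and (262,380)). Closing.

>>> {"api": "step_arm", "payload": {
  "commands": [
    [0,[0,0,0],0],
    [0,[0,0,0],0],
    [0,[0,0,0],0],
    [0,[0,0,0],0],
    [0,[0,0,0],0],
    [0,[0,0,0],0],
    [0,[0,0,0],0],
    [0,[0,0,0],0]
  ],
  "squeeze": 30
}}

```text
t: 4.05
tool_pos: [0.3908, 0.2257, 0.247]
tool_rot: [-3.138, 0.13, -0.0]
contact_force: [-2.7, 0.9, 4.8]
opening: 0.0168
grip_force: 29.7
```

```bash
python3 - <<'E'
from h import *
go()
o=monitor.get_obs();p=np.array(o['tool_pos']);M=R.from_rotvec(o['tool_rot']).as_matrix()
c=np.array([.5655,.2100]);r=p[:2]-c;print(np.linalg.norm(r),np.arctan2(r[1],r[0]))
tot=-2.318+2*np.pi-np.arctan2(r[1],r[0])
for i in range(1,13):
    a=tot*min(i/11,1);q=np.r_[c+[[np.cos(a),-np.sin(a)],[np.sin(a),np.cos(a)]]@r,p[2]]
    print((M.T@(q-p)*1000).round(0),-np.degrees(a).round(1))
E
```

```text
t 4.05 pos [0.3908 0.2257 0.247 ] yaxis deg -94.75 open 0.0168 grip 29.65648502111435 F [-2.7  0.9  4.8] q [ 0.36 -0.22  2.15  0.    1.22  2.01]
0.1754364820493361 3.0517011797790454
[ 1. 15. -0.] -4.8
[ 2. 29. -0.] -9.5
[ 5. 43. -0.] -14.3
[ 9. 57. -0.] -19.0
[14. 71. -0.] -23.8
[21. 84. -0.] -28.5
[28. 97. -0.] -33.3
[ 37. 108.  -0.] -38.1
[ 46. 120.  -0.] -42.8
[ 56. 130.  -0.] -47.6
[ 67. 139.  -0.] -52.3
[ 67. 139.  -0.] -52.3
```

>>> {"api": "step_arm", "payload": {
  "commands": [
    [0,[1,15,0],-5],
    [0,[2,29,0],-9.5],
    [0,[5,43,0],-14],
    [0,[9,57,0],-19],
    [0,[14,71,0],-24],
    [0,[21,84,0],-28.5],
    [0,[28,97,0],-33],
    [0,[37,108,0],-38],
    [0,[46,120,0],-43],
    [0,[56,130,0],-47.5],
    [0,[67,139,0],-52],
    [0,[67,139,0],-52]
  ]
}}

```text
t: 5.55
tool_pos: [0.4473, 0.0813, 0.2471]
tool_rot: [2.878, 1.258, 0.008]
contact_force: [6.2, 4.5, -1.3]
opening: 0.017
grip_force: 30.3
```

>>> {"api": "step_arm", "payload": {
  "commands": [
    [0,[0,0,0],0],
    [0,[0,0,0],0],
    [100,[0,0,0],0],
    [100,[0,0,0],0],
    [100,[0,0,0],0],
    [100,[0,0,0],0],
    [100,[0,0,0],0],
    [100,[0,0,0],0],
    [100,[0,0,-40],0],
    [100,[0,0,-90],0],
    [100,[0,0,-140],0],
    [100,[0,0,-140],0]
  ]
}}

```text
t: 7.05
tool_pos: [0.447, 0.0815, 0.3924]
tool_rot: [2.875, 1.257, 0.015]
contact_force: [-0.2, 0.3, -0.1]
opening: 0.0853
grip_force: 0.0
```

```bash
python3 - <<'E'
from h import *
go((.398,-.2235,.387))
s=snap('scene','s4.png')[:,:,::-1];snap('top','t4.png')
cv2.imwrite('pics/c4.png',cv2.resize(s[130:280,180:380],(800,600),interpolation=cv2.INTER_CUBIC))
E
```

```text
t 7.05 pos [0.447  0.0815 0.3924] yaxis deg -42.75 open 0.0853 grip 0.0 F [-0.2  0.3 -0.1] q [ 0.02 -0.37  2.01  0.    1.49  0.76]
(0.398, -0.2235, 0.387) -> [-257.3  171.     4.8]
```

View pics/c4.png

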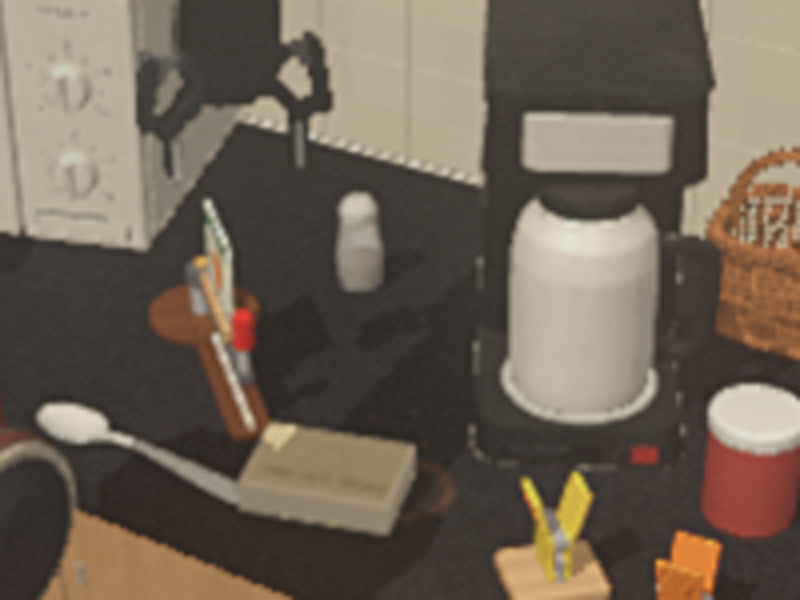

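The arm now lies straight above the foot: the bar and knob (crop (243,330)) line up with the white stripe, and the bystanders are unmoved. The clip stands at crop (557,520), undisturbed. Next, the clip.

```bash
python3 - <<'E'
from h import *
a,b=onz('scene',180+527/4-.4,130+481/4-.4,.088),onz('scene',180+578/4-.4,130+474/4-.4,.088);print(a,b,(a+b)/2,np.degrees(np.arctan2(*(b-a)[1::-1])))
t=cv2.imread('pics/t4.png');h=cv2.cvtColor(t,cv2.COLOR_BGR2HSV)
im=t.astype(int)
m=cv2.inRange(h,(0,200,150),(4,255,255));n,_,st,ce=cv2.connectedComponentsWithStats(m)
print([(ce[i]) for i in range(1,n) if st[i,4]>5 and 180<ce[i][0]<300])
go((.37,-.07,.392),(.398,-.2235,.392),(.398,-.2235,.232))
E
```

```text
[ 0.39163728 -0.20199074  0.088     ] [ 0.41809434 -0.22860261  0.088     ] [ 0.40486581 -0.21529668  0.088     ] -45.16714371005706
[]
t 7.15 pos [0.446  0.0815 0.3871] yaxis deg -42.75 open 0.0849 grip 0.0 F [-0.  -1.1 -1.2] q [ 0.02 -0.37  2.02  0.    1.49  0.76]
(0.37, -0.07, 0.392) -> [-162.8   47.1   -5. ]
(0.398, -0.2235, 0.392) -> [-256.5  171.8   -5. ]
(0.398, -0.2235, 0.232) -> [-256.6  171.7  155. ]
```

>>> {"api": "step_arm", "payload": {
  "commands": [
    [90,[-54,16,0],0],
    [90,[-108,31,0],0],
    [90,[-163,47,0],0],
    [90,[-194,89,0],0],
    [90,[-225,130,0],0],
    [90,[-257,172,0],0],
    [90,[-257,172,0],0],
    [90,[-257,172,50],0],
    [90,[-257,172,50],0]
  ]
}}

```text
t: 8.28
tool_pos: [0.3962, -0.2222, 0.331]
tool_rot: [-2.868, -1.256, 0.008]
contact_force: [-0.3, 1.1, 0.0]
opening: 0.0769
grip_force: 0.0
```

```bash
python3 - <<'E'
from h import *
go((.398,-.2235,.232))
s=snap('scene','s5.png')[:,:,::-1]
cv2.imwrite('pics/c5.png',cv2.resize(s[200:290,270:390],(800,600),interpolation=cv2.INTER_CUBIC))
print(proj('scene',np.array([.398,-.2235,.15])),proj('scene',np.array([.398,-.2235,.049])))
E
```

```text
t 8.28 pos [ 0.3962 -0.2222  0.331 ] yaxis deg -42.72 open 0.0769 grip 0.0 F [-0.3  1.1  0. ] q [-0.68 -0.32  2.07  0.    1.4   0.07]
(0.398, -0.2235, 0.232) -> [ 0.3  3.4 99. ]
[320.16460536 232.70746063] [318.62403093 262.23321711]
```

View pics/c5.png

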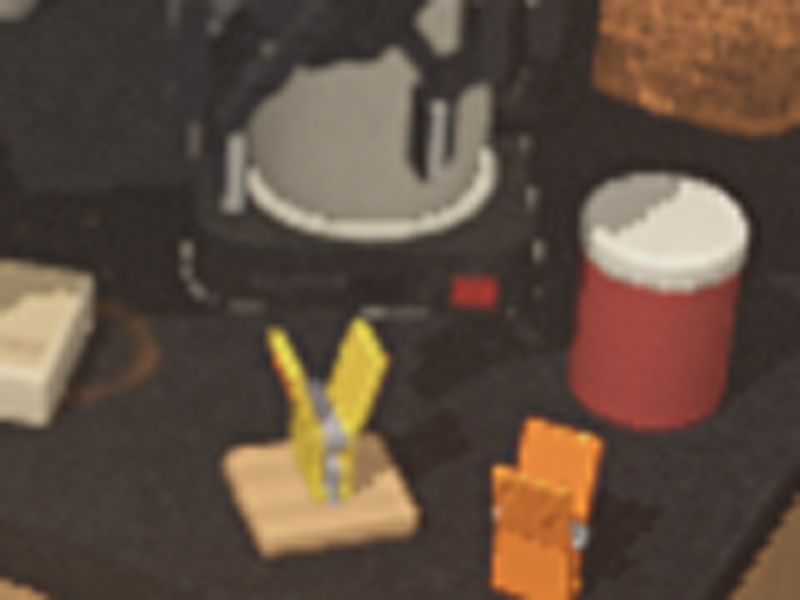

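The clip's hinge is at crop (325,420), exactly where my estimate projects, and the fingers straddle it. Descending to the grip height.

>>> {"api": "step_arm", "payload": {
  "commands": [
    [90,[0,3,50],0],
    [90,[0,3,99],0],
    [90,[0,3,99],0],
    [90,[0,3,99],0],
    [90,[0,3,99],0]
  ]
}}

```text
t: 8.95
tool_pos: [0.4012, -0.2267, 0.241]
tool_rot: [2.874, 1.257, 0.004]
contact_force: [-0.1, -0.3, 1.1]
opening: 0.077
grip_force: 0.0
```

>>> {"api": "step_arm", "payload": {
  "commands": [
    [0,[0,0,0],0],
    [0,[0,0,0],0],
    [0,[0,0,0],0],
    [0,[0,0,0],0],
    [0,[0,0,0],0],
    [0,[0,0,0],0],
    [0,[0,0,0],0],
    [0,[0,0,0],0],
    [0,[0,0,0],0],
    [0,[0,0,0],0]
  ],
  "squeeze": 40
}}

```text
t: 10.2
tool_pos: [0.4008, -0.2266, 0.2405]
tool_rot: [2.877, 1.259, 0.001]
contact_force: [-3.2, 2.5, 13.5]
opening: 0.0207
grip_force: 37.5
```

```bash
python3 - <<'E'
from h import *
go((.398,-.2235,.232))
s=snap('scene','s6.png')[:,:,::-1]
cv2.imwrite('pics/c6.png',cv2.resize(s[200:290,270:390],(800,600),interpolation=cv2.INTER_CUBIC))
E
```

```text
t 10.2 pos [ 0.4008 -0.2266  0.2405] yaxis deg -42.74 open 0.0207 grip 37.49356641434133 F [-3.2  2.5 13.5] q [-0.68 -0.19  2.13 -0.    1.2   0.07]
(0.398, -0.2235, 0.232) -> [ 0.4 -4.2  8.5]
```

View pics/c6.png

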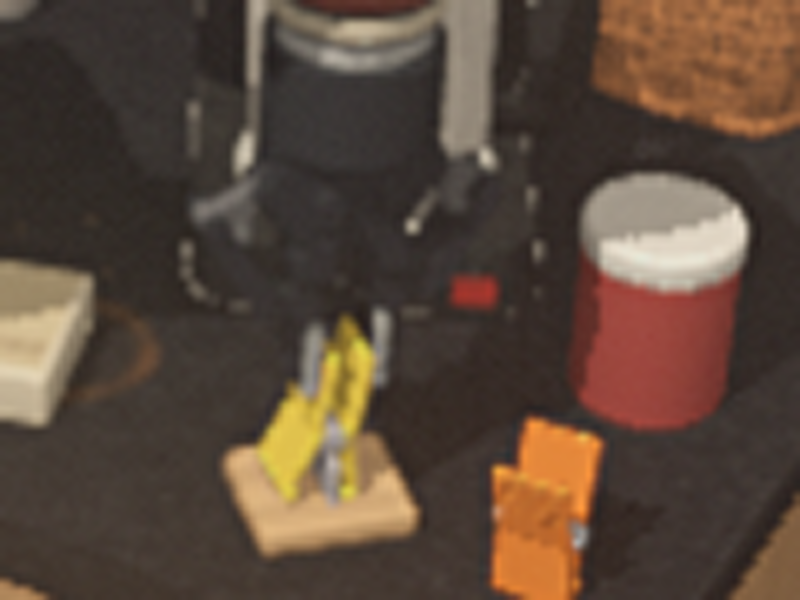

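The handles are squeezed parallel (opening 20.7 mm), but the grip is about 8 mm high and 4 mm off centre along the closing line. I'll open, shift and re-grip.

>>> {"api": "step_arm", "payload": {
  "commands": [
    [80,[0,0,0],0],
    [80,[0,0,0],0],
    [80,[0,0,0],0],
    [80,[0,0,0],0],
    [80,[0,0,0],0],
    [80,[0,-4,7],0],
    [80,[0,-4,7],0],
    [80,[0,-4,7],0],
    [80,[0,-4,7],0]
  ]
}}

```text
t: 11.38
tool_pos: [0.3972, -0.2234, 0.2308]
tool_rot: [2.878, 1.259, 0.0]
contact_force: [-0.2, -0.5, -0.6]
opening: 0.0683
grip_force: 0.0
```

```bash
python3 - <<'E'
from h import *
go((.398,-.2235,.232))
s=snap('scene','s7.png')[:,:,::-1]
c=cv2.inRange(cv2.cvtColor(s,cv2.COLOR_BGR2HSV)[200:290,270:345],(24,150,100),(34,255,255))
n,_,st,ce=cv2.connectedComponentsWithStats(c);print(ce[1:]+[270,200],st[1:])
go((.398,-.2235,.232))
E
```

```text
t 11.38 pos [ 0.3972 -0.2234  0.2308] yaxis deg -42.75 open 0.0683 grip 0.0 F [-0.2 -0.5 -0.6] q [-0.68 -0.18  2.15  0.    1.18  0.07]
(0.398, -0.2235, 0.232) -> [ 0.5  0.7 -1.2]
[[323.79245283 256.32075472]
 [311.5        250.5       ]
 [313.83333333 254.        ]
 [316.8        265.2       ]
 [317.28571429 272.42857143]
 [321.         272.5       ]] [[50 49  8 16 53]
 [41 50  2  2  4]
 [43 53  3  3  6]
 [46 64  2  4  5]
 [47 70  2  5  7]
 [51 72  1  2  2]]
t 11.43 pos [ 0.3972 -0.2234  0.2309] yaxis deg -42.75 open 0.0682 grip 0.0 F [-0.9  0.2 -1.3] q [-0.68 -0.18  2.15 -0.    1.18  0.07]
(0.398, -0.2235, 0.232) -> [ 0.5  0.7 -1.1]
```

>>> {"api": "step_arm", "payload": {
  "commands": [
    [0,[0,0,0],0],
    [0,[0,0,0],0],
    [0,[0,0,0],0],
    [0,[0,0,0],0],
    [0,[0,0,0],0],
    [0,[0,0,0],0],
    [0,[0,0,0],0],
    [0,[0,0,0],0],
    [0,[0,0,0],0]
  ]
}}

```text
t: 12.55
tool_pos: [0.3977, -0.2239, 0.232]
tool_rot: [2.876, 1.258, 0.002]
contact_force: [1.0, -0.7, 5.3]
opening: 0.0181
grip_force: 45.4
```

>>> {"api": "step_arm", "payload": {
  "commands": [
    [0,[0,0,-10],0],
    [0,[0,0,-30],0],
    [0,[0,0,-60],0],
    [0,[0,0,-90],0],
    [0,[0,0,-130],0],
    [0,[0,0,-160],0],
    [0,[0,0,-160],0],
    [0,[0,0,-160],0],
    [0,[0,0,-160],0]
  ]
}}

```text
t: 13.68
tool_pos: [0.3967, -0.223, 0.3885]
tool_rot: [-2.875, -1.258, 0.003]
contact_force: [-0.7, -0.1, -0.8]
opening: 0.0185
grip_force: 44.9
```

```bash
python3 - <<'E'
from h import *
s=snap('scene','s8.png')[:,:,::-1];t=snap('top','t8.png')[:,:,::-1]
go((.37,-.07,.392),(.4,.05,.392),(.507,.148,.392))
cv2.imwrite('pics/c8.png',cv2.resize(s[170:290,250:410],(800,600),interpolation=cv2.INTER_CUBIC))
E
```

```text
t 13.78 pos [ 0.3968 -0.2231  0.3891] yaxis deg -42.75 open 0.0184 grip 44.896570444107056 F [-0.1 -0.4 -0.6] q [-0.68 -0.36  2.01 -0.    1.5   0.07]
(0.37, -0.07, 0.392) -> [  94.2 -123.6   -2.6]
(0.4, 0.05, 0.392) -> [ 202.7 -183.1   -2.4]
(0.507, 0.148, 0.392) -> [ 347.3 -171.    -2.5]
```

View pics/c8.png

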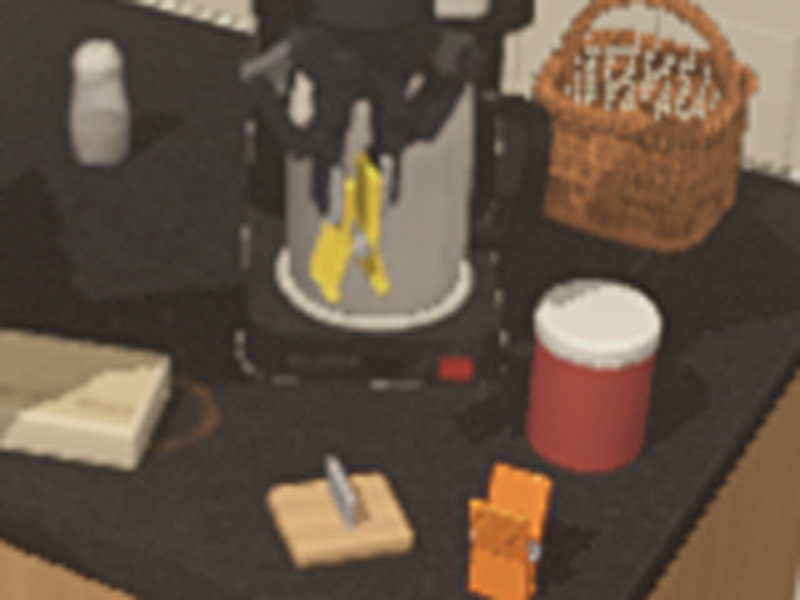

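The clip hangs clear of its rest, squeezed wide open (hinge at crop (361,243)), and the tongue and tin are untouched. Now I measure the card's top edge and the arm in the top view.

```bash
python3 - <<'E'
from h import *
print('hinge pred',proj('scene',np.array([.3968,-.2231,.206])),'seen',250+361/5-.4,170+243/5-.4)
t=cv2.imread('pics/t8.png');h=cv2.cvtColor(t,cv2.COLOR_BGR2HSV)
m=cv2.inRange(h,(0,180,120),(5,255,255));n,_,st,ce=cv2.connectedComponentsWithStats(m)
for i in range(1,n):
    if st[i,4]>5 and 190<ce[i][0]<290 and 170<ce[i][1]<260:
        k=onz('top',*ce[i],.105);print(ce[i],k,np.arctan2(k[1]-.21,k[0]-.5655),np.hypot(k[1]-.21,k[0]-.5655))
e=np.array([.5655,.21])+.085*np.array([np.cos(-2.318),np.sin(-2.318)]);print('edge',e)
for d in(-45,0,45):print(proj('top',np.r_[e+d/1000*np.array([np.cos(-2.318),np.sin(-2.318)]),.14]))
cv2.imwrite('pics/c9.png',cv2.resize(t[170:245,195:270],(600,600),interpolation=cv2.INTER_CUBIC))
E
```

```text
hinge pred [320.71656767 215.50563938] seen 321.8 218.2
[248.75 226.6 ] [0.448173   0.08104482 0.105     ] -2.3090146378547587 0.17434180072314384
edge [0.50773485 0.14764467]
[218.04693851 197.18673678]
[228.19843504 207.11493272]
[238.396818   217.07677427]
```

View pics/c9.png

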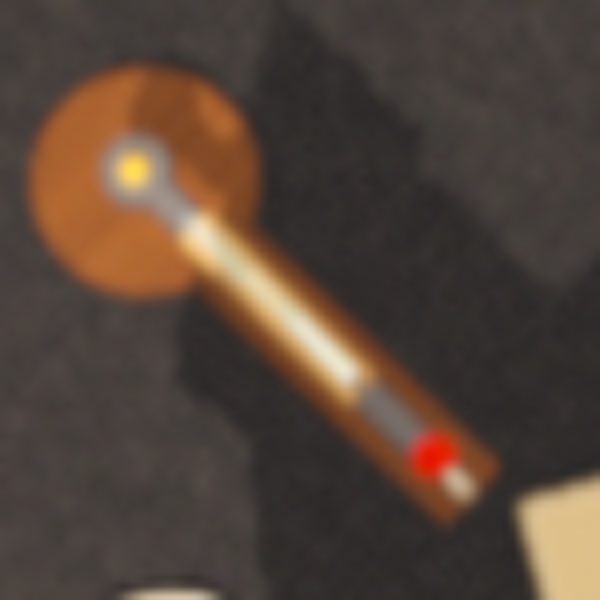

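```bash
python3 - <<'E'
from h import *
c=np.array([.3968,-.2231,0]);a=np.radians(-42.75);y=np.array([np.cos(a),np.sin(a),0]);x=np.array([-y[1],y[0],0])
f=lambda p:((proj('scene',p)-[250,170]+.4)*5).round(0)
for z in(.171,.165,.23):
  print(z,[ (sy,sx,f(c+sy*.0115*y*(1 if z<.2 else .8)+sx*.017*x+[0,0,z])) for sy in(-1,1) for sx in(-1,1)])
print('hinge ends',[f(c+s*.017*x+[0,0,.206]) for s in(-1,1)],'handle top',f(c+[0,0,.247]))
s=cv2.imread('pics/s8.png');m=cv2.inRange(cv2.cvtColor(s,cv2.COLOR_BGR2HSV),(22,130,90),(34,255,255))[190:240,300:340]
v,u=np.nonzero(m);print('mask ext crop', (u.min()+50)*5,(u.max()+51)*5,(v.min()+20)*5,(v.max()+21)*5)
E
```

```text
0.171 [(-1, -1, array([343., 304.])), (-1, 1, array([322., 271.])), (1, -1, array([384., 298.])), (1, 1, array([362., 265.]))]
0.165 [(-1, -1, array([343., 313.])), (-1, 1, array([322., 280.])), (1, -1, array([383., 307.])), (1, 1, array([361., 274.]))]
0.23 [(-1, -1, array([352., 210.])), (-1, 1, array([330., 178.])), (1, -1, array([385., 205.])), (1, 1, array([363., 173.]))]
hinge ends [array([367., 246.]), array([345., 214.])] handle top [359. 164.]
mask ext crop 310 385 155 300
```

The card's top edge in the top view (crop (195,220) to (352,378)) lies where predicted, and the jaw-tip projection matches. Carrying the clip above the card.

>>> {"api": "step_arm", "payload": {
  "commands": [
    [0,[31,-41,-10],0],
    [0,[63,-83,-10],0],
    [0,[94,-124,-10],0],
    [0,[130,-144,-10],0],
    [0,[166,-163,-10],0],
    [0,[203,-183,-10],0],
    [0,[240,-180,-10],0],
    [0,[276,-177,-10],0],
    [0,[312,-174,-10],0],
    [0,[347,-171,-10],0],
    [0,[347,-171,-10],0],
    [0,[347,-171,-10],0]
  ]
}}

```text
t: 15.28
tool_pos: [0.5067, 0.1474, 0.3999]
tool_rot: [-2.878, -1.259, 0.003]
contact_force: [-0.5, 0.2, 0.7]
opening: 0.0184
grip_force: 44.9
```

>>> {"api": "step_arm", "payload": {
  "commands": [
    [0,[0,0,0],0],
    [0,[0,0,0],0],
    [0,[0,0,0],0],
    [0,[0,0,0],0]
  ]
}}

```text
t: 15.78
tool_pos: [0.5069, 0.1474, 0.4009]
tool_rot: [2.878, 1.259, 0.0]
contact_force: [0.4, 0.2, -1.2]
opening: 0.0182
grip_force: 44.9
```

```bash
python3 - <<'E'
from h import *
go((.5077,.1476,.340))
s=snap('scene','s10.png')[:,:,::-1]
cv2.imwrite('pics/c10.png',cv2.resize(s[150:240,180:300],(800,600),interpolation=cv2.INTER_CUBIC))
e=np.array([.5077,.1476,.14]);print((proj('scene',e)-[180,150]+.4)*6.667)
E
```

```text
t 15.78 pos [0.5069 0.1474 0.4009] yaxis deg -42.76 open 0.0182 grip 44.89699065685272 F [ 0.4  0.2 -1.2] q [ 0.14 -0.18  1.84 -0.    1.48  0.89]
(0.5077, 0.1476, 0.34) -> [ 0.6  0.4 60.9]
[365.29774504 244.51672948]
```

View pics/c10.png

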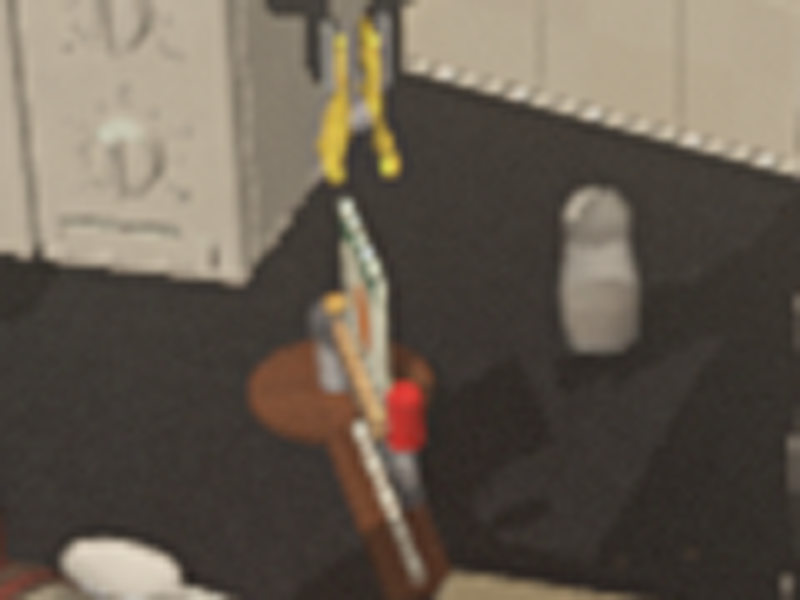

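Card edge mid at crop (364,244), as predicted; the jaw tips hang above it at (338,180) and (392,165). I'll check their sideways offset numerically.

```bash
python3 - <<'E'
from h import *
c=np.array([.5069,.1474,0]);a=np.radians(-42.76);y=np.array([np.cos(a),np.sin(a),0]);x=np.array([-y[1],y[0],0])
f=lambda p:proj('scene',p).round(1)
for z in(.183,.218,.245):print(z,'near',f(c-.017*x+[0,0,z]),'far',f(c+.017*x+[0,0,z]))
print('tips near',f(c-.017*x-.0115*y+[0,0,.183]),f(c-.017*x+.0115*y+[0,0,.183]),'px/mm y',(proj('scene',c+.01*y+[0,0,.183])-proj('scene',c+[0,0,.183]))/10)
s=cv2.imread('pics/s10.png');m=cv2.inRange(cv2.cvtColor(s,cv2.COLOR_BGR2HSV),(20,110,80),(36,255,255))[148:185,220:250]
for i,r in enumerate(m): 
    u=np.nonzero(r)[0]+220
    if len(u):print(148+i,u.tolist())
E
```

```text
0.183 near [234.7 177. ] far [232.7 172.5]
0.218 near [234.2 167.3] far [232.2 162.8]
0.245 near [233.9 159.6] far [231.8 155.2]
tips near [231.2 177.5] [238.2 176.6] px/mm y [ 0.30165515 -0.03870301]
153 [234, 235]
154 [234, 235]
155 [234, 235, 236]
156 [230, 231, 234, 235, 236]
157 [230, 231, 234, 235, 236]
158 [230, 231, 234, 235, 236]
159 [230, 231, 234, 235, 236]
160 [230, 231, 235, 236]
161 [230, 231, 235, 236]
162 [231, 234, 235, 236]
163 [230, 231, 234, 235, 236]
164 [230, 231, 235, 236, 237]
165 [229, 230, 231, 235, 236, 237]
166 [229, 230, 231, 235, 236, 237]
167 [229, 230, 231, 236, 237]
168 [228, 229, 230, 231, 236, 237]
169 [228, 229, 230, 231, 232, 236, 237]
170 [228, 229, 230, 231, 232, 236, 237, 238]
171 [228, 229, 230, 231, 236, 237, 238]
172 [228, 229, 230, 231, 236, 237, 238, 239]
173 [228, 229, 230, 231, 237, 238, 239]
174 [228, 229, 230, 231, 237, 238, 239]
175 [229, 230, 231, 237, 238, 239]
176 [229, 230, 231, 237, 238]
177 [229, 230, 231]
```

The tip silhouette (228–240 px) is centred on the predicted 233.7, so the clip is centred. Lowering.

>>> {"api": "step_arm", "payload": {
  "commands": [
    [0,[0.5,0.5,15],0],
    [0,[0.5,0.5,25],0],
    [0,[0.5,0.5,35],0],
    [0,[0.5,0.5,42],0],
    [0,[0.5,0.5,48],0],
    [0,[0.5,0.5,54],0],
    [0,[0.5,0.5,59],0],
    [0,[0.5,0.5,59],0],
    [0,[0.5,0.5,59],0],
    [0,[0.5,0.5,59],0],
    [0,[0.5,0.5,59],0]
  ]
}}

```text
t: 17.2
tool_pos: [0.5078, 0.1476, 0.342]
tool_rot: [2.878, 1.259, 0.001]
contact_force: [-0.2, -1.0, -0.3]
opening: 0.0189
grip_force: 44.9
```

```bash
python3 - <<'E'
from h import *
s=snap('scene','s11.png')[:,:,::-1]
go((.5077,.1476,.341))
cv2.imwrite('pics/c11.png',cv2.resize(s[160:220,200:280],(800,600),interpolation=cv2.INTER_CUBIC))
E
```

```text
t 17.25 pos [0.5078 0.1476 0.3419] yaxis deg -42.75 open 0.0187 grip 44.89660084247589 F [-0.1 -0.4 -0.2] q [ 0.14 -0.13  1.9   0.    1.37  0.89]
(0.5077, 0.1476, 0.341) -> [-0.1 -0.1  0.9]
```

View pics/c11.png

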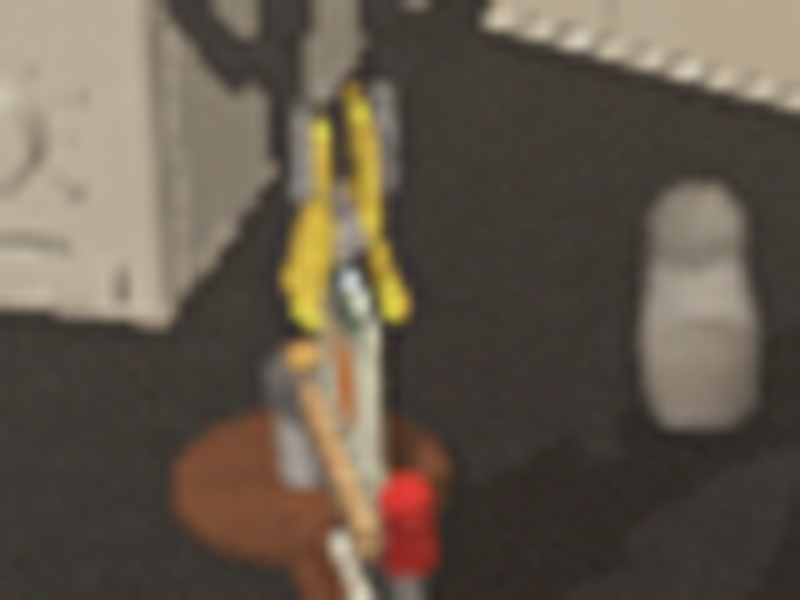

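The card's edge (crop (350,285)) stands between the open jaw tips (305,325) and (395,310), with no contact force on the tool. Handing in.

```bash
python3 -c "
from station import finish_job
print(finish_job())"
```

```text
the job is handed in; nothing more can be done
None
```

I handed the job in: the card arm lies above the foot, and the clip is held wide open over the middle of the card's top edge, about 15 mm deep by my estimate, with no contact force showing; no verdict came back.

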